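# Turn the bench supply up five clicks and switch it on

### The job

The bench supply must be turned up before the drill is tested: push the black knob gently down until it is free, without overloading it, turn it clockwise until its dial has moved exactly five clicks and no further, and let it spring up and lock. Then press the green button down and let it go. Leave the red button and everything else on the table alone, and do not press green before the dial is set.

Things in the scene. Friction and masses are not known exactly. Their poses are not given: they have to be found in the camera images.
- knob_grip (a point): On the vertical axis of the round ribbed black knob (38 mm diameter, 29 mm tall above its 54 mm foot flange), 12 mm below its flat top, 17 mm above the flange, when the knob is seated: the height to grip, any yaw. The knob is worn loose on the dial disc: it starts 2 to 8 mm above its seat (7 N takes that up) and has 0.4 rad of free turn, unknown where in both: feel force and torque.
- dial (a joint): Angle of the disc with the red pointer (not of the loose knob), rad, clockwise from above; 0 at the start (pointer at the long white tick), 1.745 after five clicks (pointer at the orange tick). 18 clicks a turn, 0.349 rad (20 degrees) each, needing about 0.15 N m; past the half-way ridge it jumps on to the next by itself, so the turn of the hand does not tell the clicks.
- press (a joint): How far knob and disc are pushed down together, m. 0: up, the dial is locked. Spring: about 3 N to start, then 4.5 N per mm. From 0.002 (12 N) on it is free to turn; above 0.0038 (20 N) it is overloaded. Aim for 14 to 17 N first, then turn, and keep it: twisted too early, the lock binds. Let go at a click, it springs up and locks again.
- pointer (a point): Outer end of the red pointer line on top of the aluminium dial disc under the knob, 37.5 mm from the knob's axis. The disc is 76 mm wide and 5 mm thick, its top 88 mm above the table, just under the knob's flange (seated flange top 95 mm); round it the panel has 18 ticks.
- supply: Grey bench supply, 180 x 240 mm, 75 mm high, black top panel with the knob in its middle, fixed to the table. Origin: under the knob's axis, at table height; its x axis points from the long white tick to the green meter window. Two terminals, 16 mm wide and 14 mm tall, stand on its top 108 mm from the axis.
- green_top (a point): Centre of the top of the green push button (30 mm diameter, the output switch), on a yellow 70 x 70 mm pod 30 mm high, fixed to the table beside the supply; the top is about 52 mm above the table. It goes down 6 mm; about 5 N presses it fully.
- green (a joint): Travel of the green button, m: 0 up, 0.006 fully down; springs back.
- red_top (a point): Centre of the top of the red push button, the same pod on the other side of the supply (the two may be swapped).
- red (a joint): Travel of the red button, m: 0 up, 0.006 fully down.
- multimeter: yellow hand multimeter, 140 x 72 x 30 mm, lying flat; bystander; origin: centre of its underside
- drill: dark green cordless drill lying on its side, about 170 x 180 mm, 52 mm high; bystander; origin: under the middle of its motor barrel
- cup: grey plastic cup, 70 mm wide, 85 mm high; bystander; origin: centre of its underside
- cells: pair of blue and green battery cells bound together, 45 x 46 x 23 mm; bystander; origin: centre of its underside
- bit_case: open blue case of drill bits, 140 x 100 x 22 mm; bystander; origin: centre of its underside
- screwdriver: screwdriver lying flat; bystander; origin: on the table under its handle-blade line
Things that resemble listed ones, but are neither listed nor needed, are in the scene too. What is shaped like the part that bears red_top but turquoise is not meant. Leave any pink look-alike of the part that bears green_top alone.

How it is judged:
On the way, in this order (a step that is already met when the one before it is completed fails the run):
1. The dial stands at five clicks, with the knob sprung up and locked (value of joint dial between 1.62535 and 1.86535 rad and value of joint press below 0.0012 m), for 0.2 s.
2. The green button is pressed down (at least 4.5 mm) (value of joint green above 0.0045 m), for 0.05 s.
At the end, for the whole second after the job is handed in: The dial rests within 0.12 rad of five clicks (1.745 rad), the knob is up (pushed less than 1.2 mm), both buttons are up (less than 1.5 mm), nothing turns any more (all of step 1 and value of joint each of green, red below 0.0015 m and velocity of joint dial between -0.05 and 0.05 rad/s); the robot touches nothing.
It fails at once if The knob is pushed down more than 3.8 mm (over about 20 N) (value of joint press above 0.0038 m).
It fails at once if The dial goes past the fifth click (0.2 rad or more beyond it) (value of joint dial above 1.94535 rad).
It fails at once if The green button is pressed (over 3 mm) while the dial is not at five clicks (value of joint green above 0.003 m and not (value of joint dial between 1.62535 and 1.86535 rad)).
It fails at once if The red button is pressed (over 3 mm) (value of joint red above 0.003 m).
It fails at once if A bystander is moved by more than 30 mm (distance of any of multimeter, drill, cup, cells, bit_case, screwdriver from where it was at the start of the episode above 0.03 m).
It also fails if it takes over 67 s, if anything falls off the work surface, if the arm or the gripper's body presses on something with over 40 N, if the wrist force passes 120 N, or if a joint passes its speed limit or range.

### The arm

A 6-joint arm with a two-finger parallel gripper is mounted at the origin on the work surface. World frame = base frame: x ahead of the robot, y to its left, z up, the work surface at z = 0. Lengths are in m, angles in rad, forces in N, time in s.
With the tool pointing down it reaches from about 0.425 to 0.925 m from the base axis. Payload 12.5 kg.
Tool frame: the origin (TCP) lies at the very end of the fingers, on their centre line; the grasp point (between the pads) lies 19 mm behind it; z points along the fingers, y is the line along which they close (so a half turn about z gives the same grasp; the last joint's range is limited). The gripper opens to 85 mm and grips with 20 to 120 N. Pads are 22 mm wide; open, the fingers measure 114 mm over their backs; the gripper's body (76 mm by 85 mm) begins 54 mm behind the grasp point. The pads swing forward as they close: fully open they stand 13 mm farther back than shut.
Start: joints at [-1.227, 0.491, 1.559, -0, 1.092, -0.106], TCP at [0.272, -0.563, 0.231] pointing down, gripper open.
Joint ranges: [-3.1, 3.1], [-0.84, 2.19], [0.05, 2.79], [-1.13, 4.28], [0.06, 2.93], [-2.69, 2.69]. Speed limits (rad/s): [2.22, 2.22, 2.79, 3.14, 3.14, 3.14].

### API

Orientations are given as a rotation vector (axis times angle).
In Python, from bench import robot gives the robot as it stands.
- The arm moves only by the shell command python3 -m handwheel FILE [FORCE], which reads ROWS from the file FILE. ROWS is a JSON object with one list for each field, all of the same length, 1 to 8, a row being the entries at one place: finger_gap (the finger opening in m), dx, dy, dz (the shift in a scale on which 1.0 is 0.6 m), yaw (a turn about the tool's z in normalised numbers (1 is pi rad)); each row is the pose to reach, as a shift and turn from the pose commanded when the command began, along the tool's axes at that moment; what a row does not reach only later rows make up. A row lasts 1/12 s, in which the tool goes at most 0.0417 m and 0.125 rad, less where a joint would pass 70% of its speed; a pose out of reach is approached as far as the arm can. The fingers move at their own pace and stop on an object; FORCE is the grip in N (left out, the last holds). Time passes only in rows, so rows that do not move let the fingers close. It prints the time, the measured TCP pose, the force, the opening and the grip force at its end. Input that does not fit is refused with a message, and nothing moves.
- robot.observe(): the state, without advancing time (a new reading comes with each control period).
- robot.get_image(name): name is "scene" or "top"; returns a dict with "color" (400x640x3 uint8, red, green, blue), "vfov" (degrees; the focal length in pixels is half the picture's height over the tangent of half this angle, whatever the lens; pixels are square), "cx", "cy" (the principal point, pixels), "T" (4x4, takes a point from camera to world coordinates). Camera axes: x right, y down, z forward; pixel columns grow to the right and rows downward; lengths in m; the calibration is good to about 2 mm. A picture is of the moment at which its call begins. There is no depth.
- robot.job_done(): hands the job in; it is judged then, once.
Trained networks look in the newest picture that a camera, given by its name, has taken for a name from the list of things; names that differ only in an ending like _2 or _b are one class to them, and where a whole thing is asked for, a point or a joint stands for the part that bears it (a point fixed in the world has none). Each returns a list of dicts, best first, with "conf" (0 to 1); they miss things now and then, are a little off and sometimes report something else, mostly with a low value. They report only what shows in the picture. A call takes as long as a camera call. They do not tell look-alikes from the thing itself.
- robot.look_for(camera, query): "rect" ([left, top, right, bottom] in pixels, round what is visible of it).
- robot.trace(camera, query): "region" (400x640 bool, what is visible of it) and "rect" ([left, top, right, bottom] in pixels, round what is visible of it).
The state is a dict: "time": time; "q": joint angles; "qd": joint speeds; "effort": joint torques, N m; "eef_pos": TCP position; "tool_rot": TCP orientation; "wrist_force": force on the tool from outside, world axes, zero at the start; "moment": the same for the moment, N m; "grip_width": finger opening in m; "gripper_force": force on a finger pad.
Only numpy, scipy, OpenCV 4.12 (cv2) and the standard library are available. Lean on these libraries where they do the work, as an engineer would, in place of code of your own. Each camera call takes 0.05 s, during which the arm holds its last target. There are 200 camera calls.

## Working session

There is one attempt and no reset: what is moved stays moved. The work goes in short steps, Python scripts to look and compute and a shell command to move; the robot and the scene stay as the last step left them, time stands still between calls to the robot, and variables do not carry over. Pictures are saved under pics/ and viewed, at most 10 in all, crops included, and the job is handed in when it is done.

```bash
mkdir -p pics; cat > h.py <<'E'
import numpy as np, cv2
from bench import robot
def ray(im,u,v):
    f=200/np.tan(np.radians(im["vfov"])/2); d=im["T"][:3,:3]@np.array([(u-im["cx"])/f,(v-im["cy"])/f,1]); return im["T"][:3,3],d
def at(im,u,v,z):
    o,d=ray(im,u,v); return o+d*(z-o[2])/d[2]
def proj(im,p):
    f=im["color"].shape[0]/2/np.tan(np.radians(im["vfov"])/2); T=np.linalg.inv(im["T"]); c=T[:3,:3]@np.array(p)+T[:3,3]; return np.array([im["cx"]+f*c[0]/c[2],im["cy"]+f*c[1]/c[2]])
E
python3 - <<'E'
from h import *
for n in("top","scene"):
    im=robot.get_image(n); cv2.imwrite(f"pics/{n}0.png",im["color"][:,:,::-1]); print(n,im["vfov"],im["cx"],im["cy"],im["T"].round(3).tolist())
    for q in("knob_grip","green_top","red_top","supply","pointer","dial"):
        for r in robot.look_for(n,q)[:4]: print(n,q,np.round(r["rect"]),round(r["conf"],2))
o=robot.observe();print(o)
E
```

```text
top 43.85625349627999 313.9576209158442 198.9992928919273 [[0.024, -0.996, 0.088, 0.397], [-1.0, -0.024, 0.001, 0.034], [0.001, -0.088, -0.996, 1.589], [0.0, 0.0, 0.0, 1.0]]
top knob_grip [324. 192. 350. 216.] 0.6
top green_top [416. 224. 426. 236.] 0.48
top red_top [178. 215. 188. 225.] 0.54
top red_top [232. 215. 234. 221.] 0.5
top red_top [324. 190. 348. 214.] 0.32
top supply [293. 173. 378. 238.] 0.59
top pointer [326. 192. 350. 218.] 0.6
top dial [324. 192. 350. 214.] 0.72
scene 46.97191667552224 313.33982068405464 203.78357451757338 [[-0.254, 0.579, -0.775, 1.47], [0.967, 0.159, -0.199, 0.27], [0.008, -0.8, -0.6, 0.822], [0.0, 0.0, 0.0, 1.0]]
scene knob_grip [279. 185. 308. 210.] 0.6
scene green_top [211. 183. 217. 188.] 0.49
scene red_top [404. 214. 420. 223.] 0.44
scene supply [240. 182. 342. 251.] 0.95
scene pointer [283. 185. 306. 210.] 0.85
scene dial [281. 185. 308. 208.] 0.69
scene dial [278. 185. 307. 213.] 0.66
{'time': 0.7, 'q': array([-1.22659802e+00,  4.90868185e-01,  1.55886721e+00,  1.87536783e-07,
        1.09169887e+00, -1.05615292e-01]), 'qd': array([ 0.00111341, -0.00012931,  0.0007823 ,  0.00157117,  0.00115394,
        0.00098986]), 'effort': array([-3.60021636e-05, -6.18138027e+01, -2.61818522e+01,  1.84976454e-05,
        3.21262414e-04,  1.13126958e-05]), 'eef_pos': array([ 0.27177091, -0.56285355,  0.23135803]), 'tool_rot': array([3.06231806e+00, 7.00588683e-01, 2.98672212e-05]), 'wrist_force': array([ 0.69558769,  0.54730155, -0.44352891]), 'moment': array([0.01418887, 0.02249311, 0.03890439]), 'gripper_force': 0.0, 'grip_width': 0.08564206233284011}
```

View pics/top0.png

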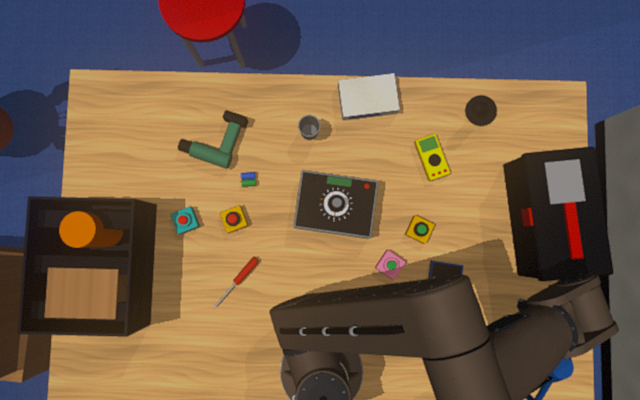

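View pics/scene0.png

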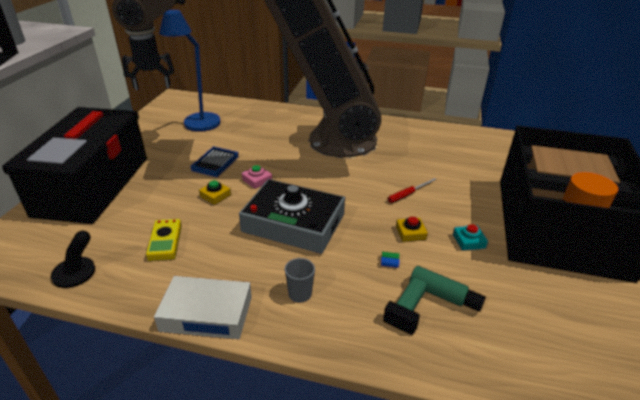

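Top view: knob at (337,204) on the supply. Button candidates are the yellow/green pod (421,230), pink look-alike (391,263), yellow/red pod (233,218) and turquoise look-alike (185,220). I choose the yellow pod with the green button at (421,230), and will check it in a close crop.

```bash
python3 - <<'E'
from h import *
t=robot.get_image("top"); s=robot.get_image("scene")
a=cv2.resize(t["color"][160:280,280:450],None,fx=4.5,fy=4.5,interpolation=cv2.INTER_CUBIC)[:, :, ::-1]
cv2.imwrite("pics/c1.png",a)
b=cv2.resize(s["color"][165:255,195:350],None,fx=5,fy=5,interpolation=cv2.INTER_CUBIC)[:, :, ::-1]
cv2.imwrite("pics/c2.png",b)
for n,im in(("top",t),("scene",s)):
    for q,z in(("supply",.075),("knob_grip",.1),("green_top",.052)):
        for r in robot.trace(n,q)[:2]:
            v,u=np.nonzero(r["region"]); print(n,q,round(r["conf"],2),np.round(r["rect"]),u.mean().round(1),v.mean().round(1),at(im,u.mean(),v.mean(),z).round(4))
E
```

```text
top supply 0.68 [295. 172. 378. 240.] 335.3 203.7 [ 0.5178 -0.0292  0.075 ]
top knob_grip 0.79 [326. 190. 351. 215.] 335.2 202.6 [ 0.519  -0.0278  0.1   ]
top green_top 0.58 [386. 261. 395. 272.] 390.9 264.2 [ 0.3373 -0.2048  0.052 ]
top green_top 0.4 [415. 225. 427. 234.] 420.6 228.1 [ 0.4502 -0.2955  0.052 ]
scene supply 0.69 [240. 180. 345. 258.] 292.9 214.7 [ 0.5662 -0.0173  0.075 ]
scene supply 0.49 [412. 216. 419. 224.] 412.7 220.0 [0.5052 0.2881 0.075 ]
scene knob_grip 0.68 [277. 184. 306. 209.] 292.7 198.3 [ 0.5291 -0.0283  0.1   ]
scene knob_grip 0.27 [239. 181. 347. 254.] 292.9 214.7 [ 0.5965 -0.0075  0.1   ]
scene green_top 0.58 [208. 180. 218. 188.] 213.2 183.3 [ 0.4572 -0.296   0.052 ]
scene green_top 0.51 [252. 164. 262. 174.] 256.1 167.9 [ 0.3437 -0.2041  0.052 ]
```

View pics/c1.png

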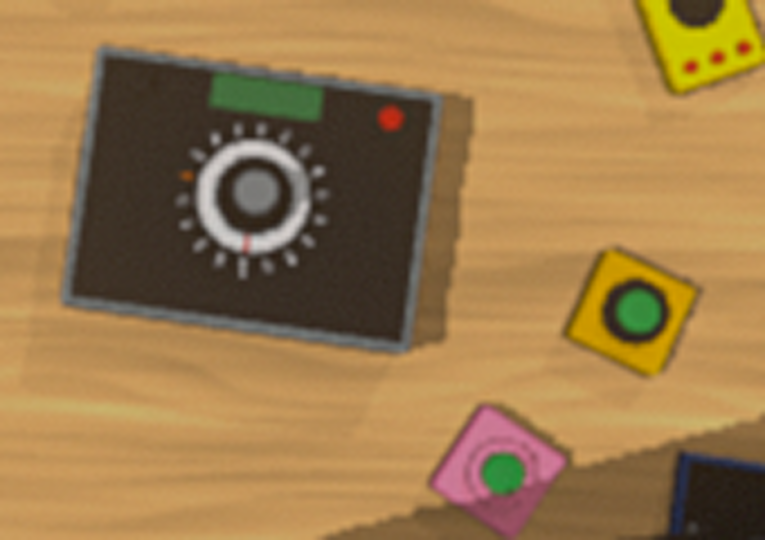

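View pics/c2.png

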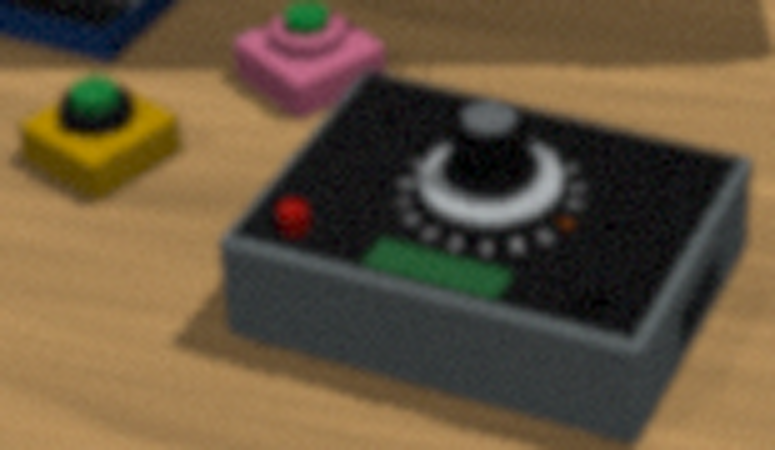

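Crop check: the yellow pod has the green button at crop (638,311), the pink look-alike is at (502,472). The pointer sits at the long tick (247,245), and the orange tick is at (187,176), clockwise from it. Next I triangulate from both views.

```bash
python3 - <<'E'
from h import *
t=robot.get_image("top"); s=robot.get_image("scene")
def tri(p,q):
    a,d=ray(t,*p);b,e=ray(s,*q)
    k=np.linalg.lstsq(np.c_[d,-e],b-a,rcond=None)[0];x,y=a+k[0]*d,b+k[1]*e
    return ((x+y)/2).round(4),np.linalg.norm(x-y).round(4)
print("knobtop",tri((336.5,202.1),(292.4,188.2)),at(t,336.5,202.1,.129),at(s,292.4,188.2,.129))
print("disc",at(t,335.6,202.9,.09),at(s,293,202.1,.088))
print("green",tri((421.4,228.7),(214.2,183.6)),at(t,421.4,228.7,.052),at(s,214.2,183.6,.052))
from scipy.spatial.transform import Rotation as R
o=robot.observe();print(R.from_rotvec(o["tool_rot"]).as_matrix().round(3))
print(R.from_rotvec(o["tool_rot"]).inv().apply(np.array([.52,-.03,.2])-o["eef_pos"]))
E
```

```text
knobtop (array([ 0.5187, -0.0312,  0.125 ]), np.float64(0.0013)) [ 0.51824139 -0.03044772  0.129     ] [ 0.52426623 -0.03016939  0.129     ]
disc [ 0.51898474 -0.02949807  0.09      ] [ 0.52981922 -0.02764365  0.088     ]
green (array([ 0.4485, -0.2987,  0.0449]), np.float64(0.0015)) [ 0.44850393 -0.29785064  0.052     ] [ 0.45776573 -0.29264773  0.052     ]
[[ 0.901  0.435  0.   ]
 [ 0.435 -0.901 -0.   ]
 [ 0.     0.    -1.   ]]
[ 0.45520888 -0.37190773  0.03129508]
```

Units first: shifts go in shares of 0.6 m and turns go in shares of pi rad. So 0.26 m / 0.6 = 0.4333, 0.03 m / 0.6 = 0.05.

```bash
cat > st.py <<'E'
from h import *
import sys
from scipy.spatial.transform import Rotation as R
o=robot.observe(); r=R.from_rotvec(o["tool_rot"]); x=r.as_matrix()[:,0]
print("t",round(o["time"],2),"p",o["eef_pos"].round(4),"yaw",round(np.arctan2(x[1],x[0]),3),"q6",o["q"][5].round(3),"F",o["wrist_force"].round(2),"Ftool",r.inv().apply(o["wrist_force"]).round(2),"M",o["moment"].round(3),"w",round(o["grip_width"],4),"g",round(o["gripper_force"],1))
if len(sys.argv)>3: print("shift",r.inv().apply(np.array([float(a) for a in sys.argv[1:4]])-o["eef_pos"]).round(4))
E
echo '{"finger_gap": [0.085, 0.085, 0.085, 0.085, 0.085, 0.085, 0.085, 0.085], "dx": [0.0667, 0.1333, 0.1833, 0.2333, 0.2833, 0.3333, 0.3833, 0.4333], "dy": [-0.055, -0.11, -0.15, -0.1917, -0.2333, -0.2717, -0.3133, -0.3533], "dz": [0, 0.0167, 0.0333, 0.05, 0.05, 0.05, 0.05, 0.05], "yaw": [0, 0, 0, 0, 0, 0, 0, 0]}' > path.dat && python3 -m handwheel path.dat
python3 st.py .52 -.03 .2
```

```text
time: 1.87
eef_pos: [0.412, -0.2616, 0.2014]
tool_rot: [3.062, 0.7, 0.0]
wrist_force: [1.0, -1.2, 0.2]
grip_width: 0.0851
gripper_force: 0.0
t 1.87 p [ 0.412  -0.2616  0.2014] yaw 0.449 q6 0.42 F [ 0.95 -1.23  0.18] Ftool [ 0.32  1.52 -0.18] M [ 0.036 -0.029  0.079] w 0.0851 g 0.0
shift [ 0.1979 -0.1617  0.0014]
```

To row units: 0.195 m / 0.6 = 0.325, -0.16 m / 0.6 = -0.2667, -0.7 rad / 3.1416 = -0.2228.

```bash
echo '{"finger_gap": [0.085, 0.085, 0.085, 0.085, 0.085, 0.085, 0.085, 0.085], "dx": [0.05, 0.1, 0.15, 0.2, 0.25, 0.3, 0.325, 0.325], "dy": [-0.0417, -0.0833, -0.1233, -0.1633, -0.205, -0.2467, -0.2667, -0.2667], "dz": [0, 0, 0, 0, 0, 0, 0, 0], "yaw": [-0.0382, -0.0764, -0.1146, -0.1528, -0.191, -0.2228, -0.2228, -0.2228]}' > path.dat && python3 -m handwheel path.dat
python3 st.py .52 -.03 .098
```

```text
time: 2.53
eef_pos: [0.5188, -0.0314, 0.2013]
tool_rot: [2.633, 1.714, 0.001]
wrist_force: [-0.2, 0.1, 0.1]
grip_width: 0.0852
gripper_force: 0.0
t 2.53 p [ 0.5188 -0.0314  0.2013] yaw 1.154 q6 0.229 F [-0.15  0.08  0.1 ] Ftool [ 0.01 -0.17 -0.1 ] M [-0.036 -0.008  0.031] w 0.0852 g 0.0
shift [0.0017 0.0005 0.1033]
```

To row units: 0.101 m / 0.6 = 0.1683, 0.06 m / 0.6 = 0.1.

```bash
echo '{"finger_gap": [0.085, 0.085, 0.085, 0.085, 0.085, 0.085], "dx": [0.0017, 0.0025, 0.0025, 0.0025, 0.0025, 0.0025], "dy": [0, 0.0008, 0.0008, 0.0008, 0.0008, 0.0008], "dz": [0.05, 0.1, 0.1417, 0.1583, 0.1683, 0.1683], "yaw": [0, 0, 0, 0, 0, 0]}' > path.dat && python3 -m handwheel path.dat >/dev/null; python3 st.py
echo '{"finger_gap": [0.045, 0.045, 0.045, 0.03, 0.03, 0.03], "dx": [0, 0, 0, 0, 0, 0], "dy": [0, 0, 0, 0, 0, 0], "dz": [0, 0, 0, 0, 0, 0], "yaw": [0, 0, 0, 0, 0, 0]}' > path.dat && python3 -m handwheel path.dat 20 >/dev/null; python3 st.py
echo '{"finger_gap": [0.03, 0.03, 0.03], "dx": [0, 0, 0], "dy": [0, 0, 0], "dz": [0, 0, 0], "yaw": [0, 0, 0]}' > path.dat && python3 -m handwheel path.dat >/dev/null; python3 st.py
```

```text
t 3.03 p [ 0.5185 -0.0338  0.0999] yaw 1.149 q6 0.23 F [-0.14  0.57 -0.42] Ftool [ 0.46 -0.36  0.42] M [-0.011 -0.016  0.014] w 0.0851 g 0.0
t 3.53 p [ 0.5188 -0.0334  0.1009] yaw 1.15 q6 0.23 F [-2.17  1.07  4.97] Ftool [ 0.09 -2.41 -4.97] M [ 0.127  0.255 -0.041] w 0.0374 g 23.6
t 3.78 p [ 0.5188 -0.0334  0.1006] yaw 1.15 q6 0.23 F [-1.62  0.13  5.35] Ftool [-0.54 -1.53 -5.35] M [ 0.123  0.221 -0.012] w 0.0371 g 23.7
```

To row units: -0.7 rad / 3.1416 = -0.2228.

```bash
echo '{"finger_gap": [0.085, 0.085, 0.085, 0.085, 0.085, 0.085, 0.085, 0.085], "dx": [0, 0, 0, 0, 0, 0, 0, 0], "dy": [0, 0, 0, 0, 0, 0, 0, 0], "dz": [0, 0, 0, 0, 0, 0, 0, 0], "yaw": [0, 0, -0.0318, -0.07, -0.1082, -0.1464, -0.1846, -0.2228]}' > path.dat && python3 -m handwheel path.dat >/dev/null; python3 st.py
echo '{"finger_gap": [0.085, 0.085, 0.085, 0.085, 0.085, 0.085, 0.085, 0.085], "dx": [0, 0, 0, 0, 0, 0, 0, 0], "dy": [0, 0, 0, 0, 0, 0, 0, 0], "dz": [0, 0, 0, 0, 0, 0, 0, 0], "yaw": [-0.0382, -0.0764, -0.1146, -0.1528, -0.191, -0.2292, -0.2674, -0.2737]}' > path.dat && python3 -m handwheel path.dat >/dev/null; 
echo '{"finger_gap": [0.085, 0.045, 0.045, 0.045, 0.03, 0.03, 0.03, 0.03], "dx": [0, 0, 0, 0, 0, 0, 0, 0], "dy": [0, 0, 0, 0, 0, 0, 0, 0], "dz": [0, 0, 0, 0, 0, 0, 0, 0], "yaw": [0, 0, 0, 0, 0, 0, 0, 0]}' > path.dat && python3 -m handwheel path.dat 20 >/dev/null; python3 st.py
echo '{"finger_gap": [0.03, 0.03, 0.03], "dx": [0, 0, 0], "dy": [0, 0, 0], "dz": [0, 0, 0], "yaw": [0, 0, 0]}' > path.dat && python3 -m handwheel path.dat >/dev/null; python3 st.py
python3 - <<'E'
from h import *
for n,(a,b,c,d) in(("scene",(140,250,200,380)),("top",(160,260,260,420))):
    im=robot.get_image(n)["color"][a:b,c:d,::-1]; cv2.imwrite(f"pics/g_{n}.png",cv2.resize(im,(640,390),interpolation=cv2.INTER_CUBIC))
E
```

```text
t 4.45 p [ 0.5187 -0.0334  0.1001] yaw 1.856 q6 -0.476 F [-0.52 -0.71  0.64] Ftool [-0.53 -0.7  -0.64] M [ 0.078 -0.041 -0.006] w 0.0848 g 0.0
t 5.78 p [ 0.5189 -0.0333  0.1005] yaw 2.709 q6 -1.33 F [2.25 3.47 2.09] Ftool [-0.59  4.09 -2.09] M [ 0.632 -0.235  0.   ] w 0.0373 g 23.3
t 6.03 p [ 0.5188 -0.0333  0.1004] yaw 2.71 q6 -1.33 F [1.68 3.54 2.83] Ftool [-0.05  3.92 -2.83] M [ 0.816 -0.351  0.04 ] w 0.0375 g 23.4
```

View pics/g_scene.png

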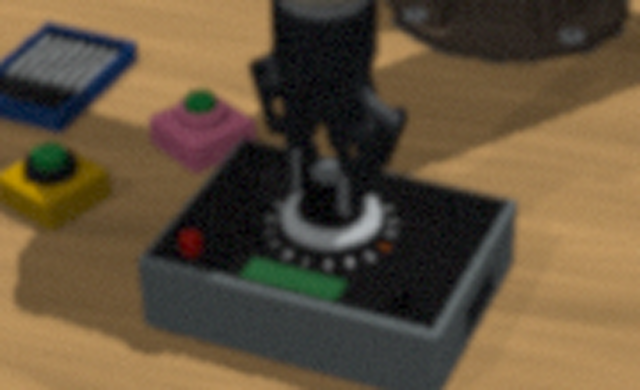

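The fingers hold the knob at crop (325,190), with the disc visible below. A 4 N lateral force means the tool is slightly off centre, so I nudge along tool y.

To row units: 0.001 m / 0.6 = 0.0017.

```bash
echo '{"finger_gap": [0.03, 0.03, 0.03], "dx": [0, 0, 0], "dy": [0.0017, 0.0017, 0.0017], "dz": [0, 0, 0], "yaw": [0, 0, 0]}' > path.dat && python3 -m handwheel path.dat >/dev/null; python3 st.py
echo '{"finger_gap": [0.03, 0.03, 0.03], "dx": [0, 0, 0], "dy": [0.0017, 0.0017, 0.0017], "dz": [0, 0, 0], "yaw": [0, 0, 0]}' > path.dat && python3 -m handwheel path.dat >/dev/null; python3 st.py
```

```text
t 6.38 p [ 0.519  -0.0327  0.1003] yaw 2.71 q6 -1.328 F [-0.46  0.05  3.67] Ftool [ 0.44 -0.15 -3.67] M [-0.208  0.052 -0.026] w 0.0371 g 23.1
t 6.63 p [ 0.5193 -0.0319  0.1002] yaw 2.71 q6 -1.327 F [-1.64 -4.28  3.9 ] Ftool [-0.3  -4.57 -3.9 ] M [-1.063  0.561  0.014] w 0.0372 g 22.9
```

To row units: -0.001 m / 0.6 = -0.0017, 0.0004 m / 0.6 = 0.0007.

```bash
echo '{"finger_gap": [0.03, 0.03, 0.03, 0.03, 0.03], "dx": [0.0007, 0.0007, 0.0007, 0.0007, 0.0007], "dy": [-0.0017, -0.0017, -0.0017, -0.0017, -0.0017], "dz": [0, 0, 0, 0, 0], "yaw": [0, 0, 0, 0, 0]}' > path.dat && python3 -m handwheel path.dat 60 >/dev/null; python3 st.py
for i in 1 2 3; do echo '{"finger_gap": [0.03, 0.03, 0.03], "dx": [0, 0, 0], "dy": [0, 0, 0], "dz": [0.0017, 0.0017, 0.0017], "yaw": [0, 0, 0]}' > path.dat && python3 -m handwheel path.dat >/dev/null; python3 st.py; done
```

```text
t 7.05 p [ 0.5189 -0.0323  0.1003] yaw 2.71 q6 -1.328 F [ 0.56 -1.06  5.13] Ftool [-0.95 -0.73 -5.13] M [-0.415  0.128  0.011] w 0.0368 g 59.6
t 7.3 p [ 0.5189 -0.0323  0.0994] yaw 2.71 q6 -1.328 F [-0.76 -0.93  5.97] Ftool [ 0.3  -1.16 -5.97] M [-0.443  0.095  0.028] w 0.0363 g 59.7
t 7.55 p [ 0.5189 -0.0323  0.0984] yaw 2.71 q6 -1.328 F [ 0.36 -1.39  6.  ] Ftool [-0.91 -1.11 -6.  ] M [-0.442  0.082 -0.026] w 0.0361 g 59.8
t 7.8 p [ 0.5189 -0.0323  0.0974] yaw 2.71 q6 -1.328 F [-0.07 -1.54  6.13] Ftool [-0.58 -1.43 -6.13] M [-0.432  0.101 -0.044] w 0.0362 g 59.8
```

```bash
for i in 1 2 3; do echo '{"finger_gap": [0.03, 0.03], "dx": [0, 0], "dy": [0, 0], "dz": [0.0012, 0.0012], "yaw": [0, 0]}' > path.dat && python3 -m handwheel path.dat >/dev/null; python3 st.py; done
```

```text
t 7.97 p [ 0.5189 -0.0323  0.0968] yaw 2.71 q6 -1.328 F [-0.59 -0.02  8.95] Ftool [ 0.52 -0.27 -8.95] M [-0.343  0.21  -0.021] w 0.0363 g 59.9
t 8.13 p [ 0.519  -0.0324  0.0963] yaw 2.71 q6 -1.328 F [-0.22 -1.39  9.9 ] Ftool [-0.39 -1.35 -9.9 ] M [-0.372  0.233  0.004] w 0.0363 g 60.2
t 8.3 p [ 0.5191 -0.0324  0.0957] yaw 2.71 q6 -1.328 F [-0.78 -1.43 11.75] Ftool [  0.09  -1.62 -11.75] M [-0.461  0.298  0.01 ] w 0.0365 g 60.4
```

To row units: 0.0006 m / 0.6 = 0.001.

```bash
echo '{"finger_gap": [0.03, 0.03], "dx": [0, 0], "dy": [0, 0], "dz": [0.001, 0.001], "yaw": [0, 0]}' > path.dat && python3 -m handwheel path.dat >/dev/null; python3 st.py;  echo '{"finger_gap": [0.03, 0.03, 0.03], "dx": [0, 0, 0], "dy": [0, 0, 0], "dz": [0.0008, 0.0008, 0.0008], "yaw": [0, 0, 0]}' > path.dat && python3 -m handwheel path.dat >/dev/null; python3 st.py
```

```text
t 8.47 p [ 0.5192 -0.0324  0.0953] yaw 2.71 q6 -1.328 F [-0.68 -1.53 14.57] Ftool [ -0.04  -1.67 -14.57] M [-0.376  0.335  0.021] w 0.0365 g 60.6
t 8.72 p [ 0.5192 -0.0324  0.095 ] yaw 2.71 q6 -1.328 F [-1.18 -2.07 15.72] Ftool [  0.17  -2.37 -15.72] M [-0.431  0.397  0.051] w 0.0363 g 60.7
```

To row units: 0.06 rad / 3.1416 = 0.0191.

```bash
for i in 1 2 3 4 5 6 7 8; do echo '{"finger_gap": [0.03, 0.03], "dx": [0, 0], "dy": [0, 0], "dz": [0, 0], "yaw": [0.0095, 0.0191]}' > path.dat && python3 -m handwheel path.dat >/dev/null; python3 st.py|cut -d' ' -f1-2,7-; done
```

```text
t 8.88  0.095 ] yaw 2.649 q6 -1.267 F [-2.13 -1.33 15.68] Ftool [  1.22  -2.17 -15.68] M [-0.479  0.49   0.002] w 0.0366 g 60.7
t 9.05  0.095 ] yaw 2.588 q6 -1.207 F [-1.94 -1.2  15.1 ] Ftool [  1.    -2.04 -15.1 ] M [-0.569  0.56  -0.009] w 0.0366 g 60.7
t 9.22  0.095 ] yaw 2.528 q6 -1.147 F [-2.57 -1.66 16.07] Ftool [  1.13  -2.83 -16.07] M [-0.545  0.585 -0.05 ] w 0.0367 g 60.7
t 9.38 -0.0325  0.095 ] yaw 2.468 q6 -1.087 F [-2.55 -1.65 16.58] Ftool [  0.94  -2.87 -16.58] M [-0.56   0.608  0.014] w 0.0366 g 60.7
t 9.55 -0.0325  0.0949] yaw 2.408 q6 -1.027 F [-2.53 -2.33 15.76] Ftool [  0.3   -3.42 -15.76] M [-0.561  0.678 -0.012] w 0.0363 g 60.7
t 9.72  0.0949] yaw 2.348 q6 -0.967 F [-3.03 -2.14 16.36] Ftool [  0.59  -3.66 -16.37] M [-0.571  0.708 -0.021] w 0.0361 g 60.7
t 9.88  0.0949] yaw 2.289 q6 -0.907 F [-2.39 -1.31 14.98] Ftool [  0.57  -2.66 -14.98] M [-0.428  0.699  0.191] w 0.0363 g 60.7
t 10.05  0.0949] yaw 2.229 q6 -0.847 F [-2.66 -1.13 16.29] Ftool [  0.72  -2.79 -16.29] M [-0.478  0.787  0.093] w 0.0366 g 60.7
```

To row units: 0.05 rad / 3.1416 = 0.0159.

```bash
for i in 1 2 3 4 5 6 7 8 9 10 11 12; do echo '{"finger_gap": [0.03, 0.03], "dx": [0, 0], "dy": [0, 0], "dz": [0, 0], "yaw": [0.0095, 0.0159]}' > path.dat && python3 -m handwheel path.dat >/dev/null; python3 st.py|grep -oE "^t [0-9.]+|yaw [0-9.]+|F \[.*\] F|M .*\]"|tr '\n' ' ';echo; done
```

```text
t 10.22 yaw 2.178 F [-2.71 -1.61 16.2 ] F M [-0.433  0.801  0.062] 
t 10.38 yaw 2.128 F [-3.69 -2.   16.52] F M [-0.515  0.842 -0.002] 
t 10.55 yaw 2.078 F [-3.14 -1.02 15.  ] F M [-0.409  0.886 -0.016] 
t 10.72 yaw 2.028 F [-2.91 -1.14 16.61] F M [-0.481  0.911 -0.067] 
t 10.88 yaw 1.978 F [-2.68 -1.67 16.27] F M [-0.485  0.948  0.012] 
t 11.05 yaw 1.929 F [-3.34  0.3  15.63] F M [-0.162  0.941  0.243] 
t 11.22 yaw 1.879 F [-3.9  -0.3  15.78] F M [-0.331  1.024  0.139] 
t 11.38 yaw 1.829 F [-3.19 -1.69 15.9 ] F M [-0.312  0.942  0.053] 
t 11.55 yaw 1.778 F [-3.86 -1.92 16.74] F M [-0.356  1.    -0.016] 
t 11.72 yaw 1.728 F [-2.22 -0.78 16.38] F M [-0.232  1.05  -0.002] 
t 11.88 yaw 1.678 F [-3.68 -1.68 16.41] F M [-0.247  1.009 -0.017] 
t 12.05 yaw 1.628 F [-3.72 -1.26 17.03] F M [-0.242  1.056  0.048]
```

Pattern matches: two clicks so far (torque drops at yaw 2.14 and 1.80). I ease the force slightly and continue.

To row units: -0.0001 m / 0.6 = -0.0002, 0.05 rad / 3.1416 = 0.0159.

```bash
for i in 1 2; do echo '{"finger_gap": [0.03, 0.03], "dx": [0, 0], "dy": [0, 0], "dz": [-0.0002, -0.0002], "yaw": [0.0095, 0.0159]}' > path.dat && python3 -m handwheel path.dat >/dev/null; python3 st.py|grep -oE "^t [0-9.]+|yaw [0-9.]+|F \[.*\] F|M .*\]"|tr '\n' ' ';echo; done
for i in 1 2 3 4 5 6 7 8 9; do echo '{"finger_gap": [0.03, 0.03], "dx": [0, 0], "dy": [0, 0], "dz": [0, 0], "yaw": [0.0095, 0.0159]}' > path.dat && python3 -m handwheel path.dat >/dev/null; python3 st.py|grep -oE "^t [0-9.]+|yaw [0-9.]+|F \[.*\] F|M .*\]"|tr '\n' ' ';echo; done
```

```text
t 12.22 yaw 1.579 F [-3.26  0.37 16.06] F M [0.129 1.07  0.259] 
t 12.38 yaw 1.529 F [-4.14 -0.86 16.3 ] F M [-0.025  1.056  0.073] 
t 12.55 yaw 1.478 F [-3.96  0.05 16.01] F M [-0.028  1.06   0.011] 
t 12.72 yaw 1.428 F [-4.13 -1.18 16.19] F M [-0.022  1.057  0.015] 
t 12.88 yaw 1.378 F [-4.23 -0.64 15.17] F M [ 0.018  1.093 -0.032] 
t 13.05 yaw 1.328 F [-3.57 -0.8  14.91] F M [ 0.077  1.095 -0.039] 
t 13.22 yaw 1.278 F [-4.79 -1.06 16.33] F M [0.136 1.091 0.019] 
t 13.38 yaw 1.229 F [-4.36  1.96 15.95] F M [0.439 1.014 0.249] 
t 13.55 yaw 1.178 F [-4.83  0.93 15.7 ] F M [0.288 1.135 0.106] 
t 13.72 yaw 1.128 F [-3.74  0.69 15.43] F M [2.920e-01 1.101e+00 1.000e-03] 
t 13.88 yaw 1.078 F [-4.89  1.08 15.1 ] F M [0.325 1.149 0.044]
```

To row units: 0.05 rad / 3.1416 = 0.0159.

```bash
for i in 1 2 3 4 5 6 7 ; do echo '{"finger_gap": [0.03, 0.03], "dx": [0, 0], "dy": [0, 0], "dz": [0, 0], "yaw": [0.0095, 0.0159]}' > path.dat && python3 -m handwheel path.dat >/dev/null; python3 st.py|grep -oE "^t [0-9.]+|yaw [0-9.]+|F \[.*\] F|M .*\]"|tr '\n' ' ';echo; done
```

```text
t 14.05 yaw 1.028 F [-3.99  1.54 15.97] F M [ 0.362  1.119 -0.033] 
t 14.22 yaw 0.978 F [-3.68  1.44 16.03] F M [ 0.419  1.066 -0.015] 
t 14.38 yaw 0.928 F [-4.95  0.51 15.73] F M [0.549 1.071 0.014] 
t 14.55 yaw 0.878 F [-3.75  3.62 15.58] F M [0.742 0.954 0.232] 
t 14.72 yaw 0.828 F [-3.93  2.1  16.31] F M [0.604 1.056 0.099] 
t 14.88 yaw 0.778 F [-5.18  1.52 16.52] F M [0.699 1.029 0.077] 
t 15.05 yaw 0.728 F [-4.6   1.3  16.56] F M [ 0.66   0.939 -0.02 ]
```

To row units: -0.0045 m / 0.6 = -0.0075, -0.004 m / 0.6 = -0.0067.

```bash
echo '{"finger_gap": [0.03, 0.03, 0.03, 0.03, 0.03, 0.03], "dx": [0, 0, 0, 0, 0, 0], "dy": [0, 0, 0, 0, 0, 0], "dz": [-0.0017, -0.0033, -0.005, -0.0067, -0.0075, -0.0075], "yaw": [0, 0, 0, 0, 0, 0]}' > path.dat && python3 -m handwheel path.dat >/dev/null; python3 st.py
echo '{"finger_gap": [0.085, 0.085, 0.085, 0.085, 0.085, 0.085, 0.085, 0.085], "dx": [0, 0, 0, 0, 0, 0, 0, 0], "dy": [0, 0, 0, 0, 0, 0, 0, 0], "dz": [0, 0, 0, -0.0167, -0.0667, -0.1333, -0.1833, -0.1833], "yaw": [0, 0, 0, 0, 0, 0, 0, 0]}' > path.dat && python3 -m handwheel path.dat >/dev/null; python3 st.py .4545 -.2965 .1
python3 - <<'E'
from h import *
im=robot.get_image("scene")["color"]; t=robot.get_image("top")["color"]
A=cv2.resize(im[170:245,250:350,::-1],(790,590),interpolation=cv2.INTER_CUBIC);cv2.imwrite("pics/k_scene.png",A)
E
```

```text
t 15.55 p [ 0.5179 -0.032   0.0982] yaw 0.73 q6 0.652 F [-1.3   3.23 -7.3 ] Ftool [ 1.19 -3.26  7.3 ] M [ 0.841  0.665 -0.011] w 0.0366 g 60.6
t 16.22 p [ 0.5209 -0.0327  0.2154] yaw 0.73 q6 0.652 F [-0.23  0.04  0.79] Ftool [-0.14 -0.17 -0.79] M [-0.027 -0.002  0.015] w 0.0849 g 0.0
shift [-0.2261  0.1514  0.1153]
```

View pics/k_scene.png

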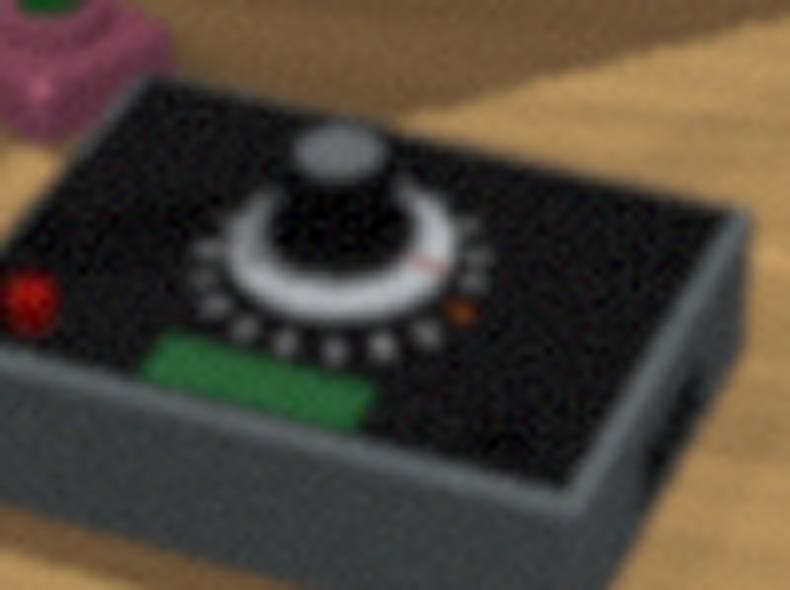

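The pointer shows at crop (430,263), the orange tick at (462,312). I'll compute where the pointer should project at 3 to 6 clicks.

```bash
python3 - <<'E'
from h import *
s=robot.get_image("scene")
f=lambda p:((proj(s,p)-[250,170])*[7.9,7.87]).round(0)
c=np.array([.5195,-.0318])
y0=np.pi-.14
print("axis",f([*c,.088]),"top",f([*c,.128]))
for k in range(3,7):
    a=y0-k*np.pi/9; d=np.array([np.cos(a),np.sin(a)])
    print(k,"ptr out",f([*(c+.0375*d),.088]),"in",f([*(c+.027*d),.088]),"tick",f([*(c+.047*d),.076]))
E
```

```text
axis [337. 233.] top [334. 137.]
3 ptr out [446. 226.] in [416. 228.] tick [474. 252.]
4 ptr out [444. 248.] in [414. 244.] tick [471. 281.]
5 ptr out [429. 270.] in [403. 259.] tick [452. 307.]
6 ptr out [402. 287.] in [383. 271.] tick [419. 329.]
```

To row units: -0.229 m / 0.6 = -0.3817, 0.151 m / 0.6 = 0.2517.

```bash
echo '{"finger_gap": [0.04, 0.0, 0.0, 0.0, 0.0, 0.0, 0.0, 0.0], "dx": [-0.055, -0.11, -0.1667, -0.2217, -0.2767, -0.3333, -0.3817, -0.3817], "dy": [0.0367, 0.0717, 0.11, 0.1467, 0.1817, 0.22, 0.2517, 0.2517], "dz": [0, 0, 0, 0, 0, 0, 0, 0], "yaw": [0, 0, 0, 0, 0, 0, 0, 0]}' > path.dat && python3 -m handwheel path.dat >/dev/null; echo '{"finger_gap": [0, 0], "dx": [0, 0], "dy": [0, 0], "dz": [0, 0], "yaw": [0, 0]}' > path.dat && python3 -m handwheel path.dat >/dev/null; python3 st.py .451 -.298 .06
python3 - <<'E'
from h import *
t=robot.get_image("top")["color"]
cv2.imwrite("pics/k_top.png",cv2.resize(t[170:240,290:385,::-1],(790,582),interpolation=cv2.INTER_CUBIC))
E
```

```text
t 17.2 p [ 0.4483 -0.2971  0.2079] yaw 0.729 q6 0.133 F [0.66 0.9  0.04] Ftool [ 1.09 -0.23 -0.04] M [ 0.045  0.003 -0.045] w 0.0 g 0.0
shift [0.0014 0.0028 0.1479]
```

View pics/k_top.png

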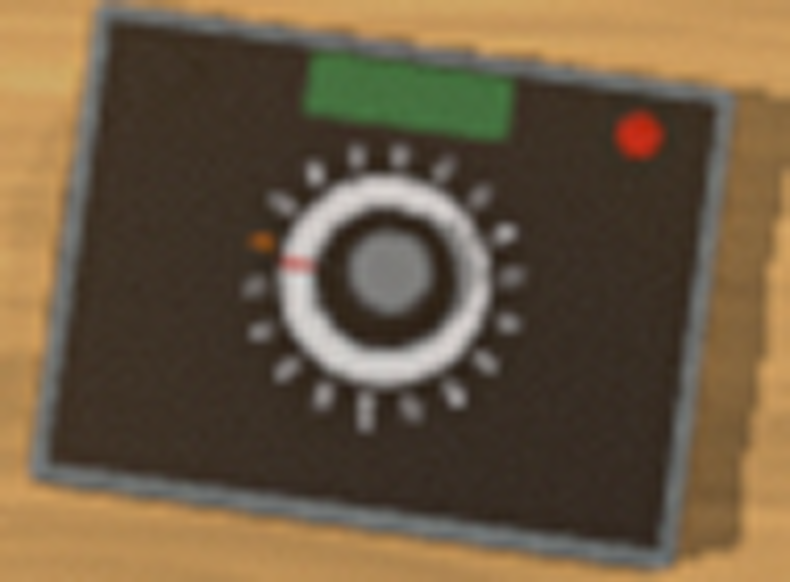

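From the top, the pointer is at (297,265), about 10° short of the orange tick (261,241). The dial stopped just at the fifth ridge, about 1.6 rad, so I go back, press again and turn a little further.

To row units: 0.229 m / 0.6 = 0.3817, -0.151 m / 0.6 = -0.2517.

```bash
echo '{"finger_gap": [0.04, 0.085, 0.085, 0.085, 0.085, 0.085, 0.085, 0.085], "dx": [0.055, 0.11, 0.1667, 0.2217, 0.2767, 0.3333, 0.3817, 0.3817], "dy": [-0.0367, -0.0717, -0.11, -0.1467, -0.1817, -0.22, -0.2517, -0.2517], "dz": [0, 0, 0, 0, 0, 0, 0, 0], "yaw": [0, 0, 0, 0, 0, 0, 0, 0]}' > path.dat && python3 -m handwheel path.dat >/dev/null; echo '{"finger_gap": [0.085, 0.085, 0.085], "dx": [0, 0, 0], "dy": [0, 0, 0], "dz": [0, 0, 0], "yaw": [0, 0, 0]}' > path.dat && python3 -m handwheel path.dat >/dev/null; python3 st.py .518 -.032 .1
```

```text
t 18.17 p [ 0.5184 -0.0327  0.2087] yaw 0.73 q6 0.651 F [ 0.75 -0.82  0.58] Ftool [ 0.02  1.11 -0.58] M [ 0.027 -0.023  0.017] w 0.0852 g 0.0
shift [ 0.0002 -0.0008  0.1087]
```

To row units: 0.1075 m / 0.6 = 0.1792, 0.104 m / 0.6 = 0.1733.

```bash
echo '{"finger_gap": [0.085, 0.085, 0.085, 0.085, 0.085, 0.085, 0.05, 0.05], "dx": [0, 0, 0, 0, 0, 0, 0, 0], "dy": [-0.0013, -0.0013, -0.0013, -0.0013, -0.0013, -0.0013, -0.0013, -0.0013], "dz": [0.05, 0.1, 0.15, 0.1733, 0.1792, 0.1792, 0.1792, 0.1792], "yaw": [0, 0, 0, 0, 0, 0, 0, 0]}' > path.dat && python3 -m handwheel path.dat 20 >/dev/null; python3 st.py .518 -.032 .1
echo '{"finger_gap": [0.05, 0.03, 0.03, 0.03, 0.03, 0.03], "dx": [0, 0, 0, 0, 0, 0], "dy": [0, 0, 0, 0, 0, 0], "dz": [0, 0, 0, 0, 0, 0], "yaw": [0, 0, 0, 0, 0, 0]}' > path.dat && python3 -m handwheel path.dat 60 >/dev/null; python3 st.py
```

```text
t 18.83 p [ 0.5187 -0.0322  0.1025] yaw 0.729 q6 0.653 F [-0.12 -0.11  0.56] Ftool [-0.16  0.01 -0.56] M [ 0.005 -0.004  0.053] w 0.0636 g 0.0
shift [-0.0004 -0.0006  0.0025]
t 19.33 p [ 0.5185 -0.0318  0.1021] yaw 0.73 q6 0.653 F [-0.71 -1.33  6.07] Ftool [-1.41  0.53 -6.07] M [-0.035  0.206 -0.005] w 0.0361 g 59.2
```

To row units: 0.0008 m / 0.6 = 0.0013.

```bash
for i in 1 2 3 4 5; do echo '{"finger_gap": [0.03, 0.03], "dx": [0, 0], "dy": [0, 0], "dz": [0.0013, 0.0013], "yaw": [0, 0]}' > path.dat && python3 -m handwheel path.dat >/dev/null; python3 st.py|cut -c1-120; done
```

```text
t 19.5 p [ 0.5185 -0.0318  0.1012] yaw 0.73 q6 0.653 F [-1.39 -0.91  6.13] Ftool [-1.65 -0.24 -6.13] M [-0.064  0.153 -0
t 19.67 p [ 0.5185 -0.0318  0.1004] yaw 0.73 q6 0.653 F [-1.48 -1.18  6.11] Ftool [-1.89 -0.1  -6.11] M [-0.096  0.275 -
t 19.83 p [ 0.5186 -0.0318  0.1   ] yaw 0.73 q6 0.653 F [-2.42  0.71 12.45] Ftool [ -1.32  -2.12 -12.45] M [0.178 0.455 
t 20.0 p [ 0.5187 -0.0317  0.0994] yaw 0.73 q6 0.653 F [-2.49 -0.05 15.08] Ftool [ -1.87  -1.59 -15.08] M [ 0.244  0.532
t 20.17 p [ 0.5188 -0.0317  0.0988] yaw 0.73 q6 0.653 F [-3.73  0.76 17.88] Ftool [ -2.24  -3.02 -17.89] M [ 0.306  0.63
```

To row units: -0.0004 m / 0.6 = -0.0007.

```bash
echo '{"finger_gap": [0.03, 0.03, 0.03], "dx": [0, 0, 0], "dy": [0, 0, 0], "dz": [-0.0007, -0.0007, -0.0007], "yaw": [0, 0, 0]}' > path.dat && python3 -m handwheel path.dat >/dev/null; python3 st.py; for i in 1 2 3; do echo '{"finger_gap": [0.03, 0.03], "dx": [0, 0], "dy": [0, 0], "dz": [0, 0], "yaw": [0.0064, 0.0127]}' > path.dat && python3 -m handwheel path.dat >/dev/null; python3 st.py|cut -d' ' -f1-2,7-; done
python3 - <<'E'
from h import *
im=robot.get_image("scene")["color"]; 
A=cv2.resize(im[170:245,250:350,::-1],(790,590),interpolation=cv2.INTER_CUBIC);cv2.imwrite("pics/k_scene2.png",A)
# red-pointer centroid in this and earlier crop
for n in("pics/k_scene.png","pics/k_scene2.png"):
    a=cv2.imread(n).astype(float);h=a[:,:,2]-np.maximum(a[:,:,0],a[:,:,1]);h[:, :200]=0
    v,u=np.nonzero(h>25);w=[(u[(v<295)].mean(),v[v<295].mean()) if (v<295).any() else None,(u[v>=295].mean(),v[v>=295].mean()) if (v>=295).any() else None];print(n,len(v),w)
E
```

```text
t 20.42 p [ 0.5187 -0.0317  0.0992] yaw 0.73 q6 0.653 F [-3.51  0.78 15.62] Ftool [ -2.07  -2.89 -15.63] M [0.173 0.61  0.009] w 0.0359 g 60.6
t 20.58  0.0992] yaw 0.689 q6 0.694 F [-2.61  1.02 15.88] Ftool [ -1.34  -2.42 -15.89] M [0.166 0.583 0.036] w 0.0357 g 60.5
t 20.75  0.0992] yaw 0.649 q6 0.734 F [-2.1   1.04 16.25] Ftool [ -1.02  -2.07 -16.25] M [ 0.271  0.571 -0.034] w 0.036 g 60.6
t 20.92  0.0992] yaw 0.609 q6 0.774 F [-2.52  0.79 15.36] Ftool [ -1.59  -2.06 -15.37] M [0.304 0.526 0.046] w 0.0358 g 60.6
pics/k_scene.png 77785 [(np.float64(640.0478501799944), np.float64(116.15449176879828)), (np.float64(728.3039274498042), np.float64(478.7212322241434))]
pics/k_scene2.png 58386 [(np.float64(693.7865112239444), np.float64(141.81981560662746)), (np.float64(728.0896309314587), np.float64(478.4891036906854))]
```

View pics/k_scene2.png

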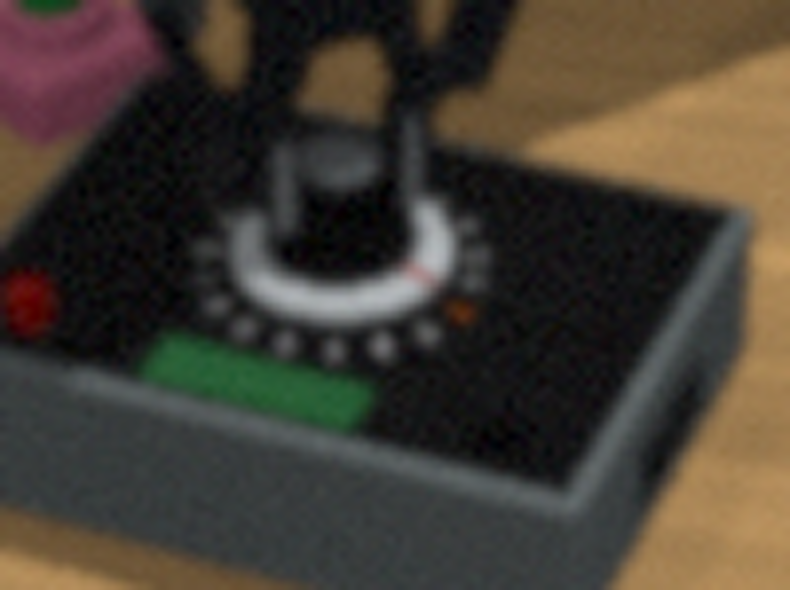

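The pointer has moved on to (419,272), in line with the orange tick (462,312), and the torque is near zero. I back the hand off inside the play, let the knob up and release.

To row units: -0.08 rad / 3.1416 = -0.0255.

```bash
echo '{"finger_gap": [0.03, 0.03, 0.03], "dx": [0, 0, 0], "dy": [0, 0, 0], "dz": [0, 0, 0], "yaw": [-0.0127, -0.0255, -0.0255]}' > path.dat && python3 -m handwheel path.dat >/dev/null; python3 st.py
echo '{"finger_gap": [0.03, 0.03, 0.03, 0.03, 0.03, 0.03], "dx": [0, 0, 0, 0, 0, 0], "dy": [0, 0, 0, 0, 0, 0], "dz": [-0.0017, -0.0033, -0.005, -0.0063, -0.0063, -0.0063], "yaw": [0, 0, 0, 0, 0, 0]}' > path.dat && python3 -m handwheel path.dat >/dev/null; python3 st.py
echo '{"finger_gap": [0.085, 0.085, 0.085, 0.085, 0.085, 0.085, 0.085, 0.085], "dx": [0, 0, 0, 0, 0, 0, 0, 0], "dy": [0, 0, 0, 0, 0, 0, 0, 0], "dz": [0, 0, 0, -0.0167, -0.0667, -0.1333, -0.1833, -0.1833], "yaw": [0, 0, 0, 0, 0, 0, 0, 0]}' > path.dat && python3 -m handwheel path.dat >/dev/null
echo '{"finger_gap": [0.04, 0.0, 0.0, 0.0, 0.0, 0.0, 0.0, 0.0], "dx": [-0.055, -0.11, -0.1667, -0.2217, -0.2767, -0.3333, -0.3667, -0.3667], "dy": [0.0367, 0.0717, 0.11, 0.1467, 0.1817, 0.22, 0.2417, 0.2417], "dz": [0, 0, 0, 0, 0, 0, 0, 0], "yaw": [0, 0, 0, 0, 0, 0, 0, 0]}' > path.dat && python3 -m handwheel path.dat >/dev/null; echo '{"finger_gap": [0, 0], "dx": [0, 0], "dy": [0, 0], "dz": [0, 0], "yaw": [0, 0]}' > path.dat && python3 -m handwheel path.dat >/dev/null; python3 st.py .451 -.298 .06
python3 - <<'E'
from h import *
t=robot.get_image("top")["color"]
cv2.imwrite("pics/k_top2.png",cv2.resize(t[170:240,290:385,::-1],(790,582),interpolation=cv2.INTER_CUBIC))
E
```

```text
t 21.22 p [ 0.5187 -0.0317  0.0992] yaw 0.692 q6 0.69 F [-3.03  0.53 16.17] Ftool [ -1.97  -2.32 -16.18] M [ 0.284  0.623 -0.027] w 0.0362 g 60.6
t 21.72 p [ 0.5184 -0.0318  0.1019] yaw 0.69 q6 0.693 F [-0.8  -0.45  4.72] Ftool [-0.9  -0.15 -4.72] M [-0.206  0.058 -0.041] w 0.036 g 59.9
t 23.22 p [ 0.4407 -0.2831  0.2116] yaw 0.689 q6 0.184 F [-0.28  0.09  0.47] Ftool [-0.16 -0.25 -0.47] M [-0.009  0.044  0.017] w 0.0002 g 0.0
shift [-0.0016  0.0181  0.1516]
```

View pics/k_top2.png

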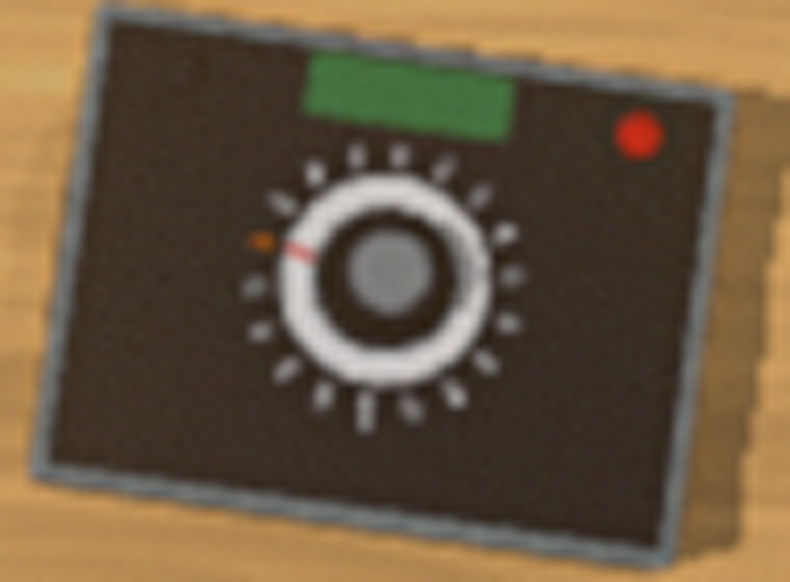

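The pointer (300,252) now lines up with the orange tick, so the dial is at five clicks. Next is the green button.

Units first: shifts go in shares of 0.6 m and turns go in shares of pi rad. So 0.152 m / 0.6 = 0.2533, 0.145 m / 0.6 = 0.2417.

```bash
echo '{"finger_gap": [0, 0, 0, 0, 0, 0, 0, 0], "dx": [-0.0025, -0.0025, -0.0025, -0.0025, -0.0025, -0.0025, -0.0025, -0.0025], "dy": [0.03, 0.03, 0.03, 0.03, 0.03, 0.03, 0.03, 0.03], "dz": [0, 0.0667, 0.1333, 0.2, 0.2417, 0.2533, 0.2533, 0.2533], "yaw": [0, 0, 0, 0, 0, 0, 0, 0]}' > path.dat && python3 -m handwheel path.dat 20 >/dev/null; python3 st.py
echo '{"finger_gap": [0, 0, 0, 0], "dx": [0, 0, 0, 0], "dy": [0, 0, 0, 0], "dz": [0.0033, 0.0067, 0.01, 0.0133], "yaw": [0, 0, 0, 0]}' > path.dat && python3 -m handwheel path.dat >/dev/null; python3 st.py
echo '{"finger_gap": [0, 0, 0], "dx": [0, 0, 0], "dy": [0, 0, 0], "dz": [0.0017, 0.0033, 0.0033], "yaw": [0, 0, 0]}' > path.dat && python3 -m handwheel path.dat >/dev/null; python3 st.py
```

```text
t 23.93 p [ 0.4518 -0.2981  0.0605] yaw 0.691 q6 0.175 F [-0.68 -0.78  0.07] Ftool [-1.02  0.17 -0.07] M [-0.01   0.013 -0.008] w -0.0004 g 0.0
t 24.27 p [ 0.4513 -0.2986  0.0522] yaw 0.69 q6 0.174 F [ 0.55 -0.19 -0.85] Ftool [0.3  0.49 0.85] M [-0.001  0.006  0.08 ] w 0.0002 g 0.0
t 24.52 p [ 0.4513 -0.2986  0.0496] yaw 0.69 q6 0.174 F [0.84 0.31 3.78] Ftool [ 0.85  0.3  -3.78] M [-0.009 -0.125 -0.019] w -0.0001 g 1.4
```

To row units: 0.002 m / 0.6 = 0.0033, 0.001 m / 0.6 = 0.0017.

```bash
for i in 1 2 3; do echo '{"finger_gap": [0, 0, 0], "dx": [0, 0, 0], "dy": [0, 0, 0], "dz": [0.0017, 0.0033, 0.0033], "yaw": [0, 0, 0]}' > path.dat && python3 -m handwheel path.dat >/dev/null; python3 st.py|cut -c1-100; done
```

```text
t 24.77 p [ 0.4513 -0.2986  0.0475] yaw 0.69 q6 0.174 F [ 0.61 -0.89  3.36] Ftool [-0.1   1.08 -3.36
t 25.02 p [ 0.4513 -0.2986  0.046 ] yaw 0.69 q6 0.174 F [-0.33  0.27  9.83] Ftool [-0.09 -0.41 -9.83
t 25.27 p [ 0.4514 -0.2987  0.0455] yaw 0.69 q6 0.174 F [-4.25  4.04 32.23] Ftool [ -0.7   -5.75 -32
```

The button bottomed out. I retreat clear of it.

To row units: -0.15 m / 0.6 = -0.25, -0.12 m / 0.6 = -0.2.

```bash
echo '{"finger_gap": [0, 0, 0, 0, 0, 0, 0, 0], "dx": [0, 0, 0, 0, 0, 0, 0, 0], "dy": [0, 0, 0, 0, 0, 0, 0, 0], "dz": [-0.0167, -0.0667, -0.1333, -0.2, -0.25, -0.25, -0.25, -0.25], "yaw": [0, 0, 0, 0, 0, 0, 0, 0]}' > path.dat && python3 -m handwheel path.dat >/dev/null; python3 st.py
python3 - <<'E'
from h import *
t=robot.get_image("top");c=cv2.resize(t["color"][170:240,290:385,::-1],(790,582),interpolation=cv2.INTER_CUBIC)
print("diff",np.abs(c.astype(int)-cv2.imread("pics/k_top2.png")).mean())
print(robot.job_done())
E
```

```text
t 25.93 p [ 0.4505 -0.298   0.1926] yaw 0.69 q6 0.174 F [-0.58 -0.08 -0.46] Ftool [-0.5  -0.31  0.46] M [-0.002  0.031 -0.   ] w 0.0003 g 0.0
diff 1.3819486131048182
the job is handed in; nothing more can be done
None
```

The dial is set at five clicks with the knob released, the green button was pressed to its stop (32 N at the wrist) and let go, and the job is handed in at 26 s. The dial first stopped about 10° short and needed a second press and turn; the verdict was not shown.

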